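# Index the sample carrier to the waste station and tip it out

## Robot

A 6-joint arm with a two-finger parallel gripper is mounted at the origin on the work surface. World frame = base frame: x ahead of the robot, y to its left, z up, the work surface at z = 0. Lengths are in m, angles in rad, forces in N, time in s.
With the tool pointing down it reaches from about 0.35 to 0.775 m from the base axis. Payload 7.3 kg.
Tool frame: the origin (TCP) lies at the very end of the fingers, on their centre line; the grasp point (between the pads) lies 19 mm behind it; z points along the fingers, y is the line along which they close (so a half turn about z gives the same grasp; the last joint's range is limited). The gripper opens to 92 mm and grips with 3 to 60 N. Pads are 19 mm wide; open, the fingers measure 130 mm over their backs; the gripper's body (75 mm by 190 mm) begins 47 mm behind the grasp point.
Start: joints at [1.164, 0.342, 1.524, -0, 1.275, -0.146], TCP at [0.135, 0.507, 0.227] pointing down, gripper open.
Joint ranges: [-2.53, 2.53], [-0.77, 2.02], [0.04, 2.7], [-1, 4.14], [0.28, 2.66], [-3.11, 3.11]. Speed limits (rad/s): [2.57, 2.57, 3.14, 3.14, 3.14, 3.14].

## Interface

Orientations are given as [roll, pitch, yaw] about the fixed x, y, z axes, in that order (R = Rz(yaw) Ry(pitch) Rx(roll)).
In Python, from cell import robot gives the robot as it stands.
- The arm moves only by the tool apply_moves, never from a script. Its argument "motion" is text: rows parted by semicolons, each of 7 numbers parted by spaces: the opening in per cent of the stroke, from 0 (shut) to 100 (fully open), then the shift along the tool's x, y, z in cm, then the turn, a rotation vector about the tool's x, y, z in rad. A call has 1 to 20 rows; each row shifts and turns the commanded pose from where the row before left it, along the tool's axes as they then stand; what a row does not reach is not made up. A row lasts 1/8 s, in which the tool goes at most 62.5 mm and 10.7 degrees, less where a joint would pass 70% of its speed; a pose out of reach is approached as far as the arm can. A call with a gripper value outside its range is refused whole. The fingers move at their own pace and stop on an object; "force" is the grip in N (left out, the last holds). Time passes only in rows, so rows that do not move let the fingers close. It gives the time, the measured TCP pose, the force, the opening and the grip force at its end, in the units of the state.
- robot.observe(): the state, without advancing time (a new reading comes with each control period).
- robot.read_camera(name): name is "scene" or "top" or "wrist"; returns a dict with "img" (480x640x3 uint8, red, green, blue), "fovy" (degrees; the focal length in pixels is half the picture's height over the tangent of half this angle, whatever the lens; pixels are square), "cx", "cy" (the principal point, pixels), "R" (3x3) and "t" (3): a world point X has camera coordinates R X + t; the wrist camera has in their place "hand_eye" (4x4, takes a point from camera to tool coordinates, whose origin is the TCP and whose axes are the flange's). Camera axes: x right, y down, z forward; pixel columns grow to the right and rows downward; lengths in m; the calibration is good to about 2 mm. A picture is of the moment at which its call begins: read the wrist's pose just before it. There is no depth.
- robot.hand_in(): hands the job in; it is judged then, once.
Trained networks look in a picture, given as the dict that the camera call returned (one of the last four; its "shot" number tells which), for a name from the list of things; names that differ only in an ending like _2 or _b are one class to them, and where a whole thing is asked for, a point or a joint stands for the part that bears it (a point fixed in the world has none). Each returns a list of dicts, best first, with "score" (0 to 1); they miss things now and then, are a little off and sometimes report something else, mostly with a low value. They report only what shows in the picture. A call takes as long as a camera call.
- robot.search_frame(target, picture): "centre" ([x, y, z] in m, in world coordinates, good to about 4 mm: the middle of the surface that is visible of it).
- robot.trace(target, picture): "pixels" (480x640 bool, what is visible of it).
The state is a dict: "time": time; "qpos": joint angles; "qvel": joint speeds; "joint_efforts": joint torques, N m; "tool_pos": TCP position; "tool_rot": TCP orientation; "contact_force": force on the tool from outside, world axes, zero at the start; "torque": the same for the moment, N m; "opening": finger opening in m; "grip_force": force on a finger pad.
Only numpy, scipy, OpenCV 4.12 (cv2) and the standard library are available. Lean on these libraries where they do the work, as an engineer would, in place of code of your own. Each camera call takes 0.05 s, during which the arm holds its last target. There are 200 camera calls.

## Task

The counted samples are finished with: on the index rail, press the carrier's black thumb pad to free its index pin and push the carrier along the rail, away from the grey counter, to the next station beside the waste tub, letting the pad up on the way so that the pin finds its hidden notch there and snaps fully home. Only then push the tipping lever away from you so that all three concrete samples slide off the tray into the tub, and let the tray drop back level. Leave the other things on the desk where they are.

Things in the scene. Friction and masses are not known exactly. Their poses are not given: they have to be found in the camera images.
- rail: Index rail fixed to the desk: grey base 120 x 400 x 12 mm, guide bars, cover strip on its near side, grey counter 140 x 110 x 93 mm at its right end (y -355 to -245 mm). Origin on the desk, on the rail's centre line; y along the rail, the way the carrier must go; x across it, away from the robot. Middle of the carrier starts at y = -130 mm. Two notches in all, hidden under the strip.
- carrier (a joint): Travel (m) of the carrier, an aluminium plate 110 x 120 mm, along the rail's +y: 0 = first station, end stop 0.185. The next notch is at 0.09 to 0.15, within 10 mm of where the middles of carrier and tub are level: find it by feel. With the pad up, the pin snaps in there and stops the carrier dead (3 mm play either way); no push forces it out. Sliding takes 1 to 3 N.
- pad (a joint): How far the thumb pad and its index pin are pressed down (m): 0 = fully up, only with the pin in a notch; 0.007 = pin riding on the strip between notches; 0.010 = down against its stop. The pin is free of a notch only beyond 0.007, so press to the stop. Return spring: 4 N at the top, 8 N at the stop.
- pad_top (a point): Middle of the top of the black ribbed thumb pad, 38 mm across the rail x 60 mm along it, 72 mm above the desk when up; moves with pad and carrier. It lies between two upright cheeks of the carrier, inner faces 38 mm either side along the rail, tops 23 mm above the raised pad; pushing a cheek does not hinder the pad. The tray's near wall is 44 mm away, its top at 115 mm height.
- carrier_push (a point): Point on the inner face of the cheek at the pad's +y side (the one to push against), 38 mm along the rail from the pad's middle, 81 mm above the desk, mid-width of the cheek.
- tray (a joint): Tip angle of the steel tray (rad): 0 level, 0.96 fully tipped against its stop. Tray 123 mm across the rail x 108 mm along it, 30 mm walls on three sides, far edge open, floor top 89 mm above the desk. It turns about its far edge, the near edge rising; samples slide off at about 0.7. Let go, it falls back level by its weight in about a second.
- tray_hinge (a point): Middle of the tray's hinge line, 85 mm above the desk, 70 mm beyond the rail's centre line; the hinge is parallel to the rail. It travels with the carrier.
- lever_grip (a point): Middle of the black T-grip (60 mm long, along the rail, 14 mm thick) on the tipping lever, which is fixed to the tray and rises from the hinge line 85 mm from the tray's middle towards the counter. Grip 103 mm from the hinge line; with the tray level it leans 40 mm towards the robot, 180 mm above the desk. Pushing it away from the robot (rail +x) with some 3 N tips the tray.
- tub: The waste tub, a grey open box fixed on the desk just beyond the rail, 140 mm (across the rail) x 220 mm (along it) x 55 mm high, walls 4 mm. Origin under its centre, axes as the rail's.
- chip_mid (a point): Centre of a concrete block sample 30 x 24 x 20 mm, lying on the tray.
- core_mid (a point): Centre of a concrete disc sample, 28 mm across and 18 mm high, lying on the tray.
- lump_mid (a point): Centre of a six-sided concrete sample, 32 mm across and 20 mm high, lying on the tray.
- jar: Bystander: small closed jar, 48 mm across, 60 mm high, standing beside the tub. Origin under its middle.
- marker: Bystander: black marker pen 18 x 115 x 14 mm, lying in front of the rail. Origin under its middle.
- phone: Bystander: white desk telephone 200 x 170 x 75 mm. Origin under its middle.
- meter: Bystander: yellow survey meter 200 x 85 mm, 92 mm high with its handle. Origin under its middle.
- radio: Bystander: black hand radio lying flat, 130 x 56 x 34 mm with a 75 mm aerial. Origin under its middle.
- mug: Bystander: white mug, 80 mm across, 90 mm high. Origin under its middle.

How it is judged:
By the outcome, as a careful person would: the job done as asked, in the order asked, and still so for the second after the job is handed in, with the robot touching nothing.
It also fails if it takes over 51 s, if anything falls off the work surface, if the arm or the gripper's body presses on something with over 40 N, if the wrist force passes 120 N, or if a joint passes its speed limit or range.

## Working session

There is one attempt and no reset: what is moved stays moved. The work goes in short steps, Python scripts to look and compute and a tool call to move; the robot and the scene stay as the last step left them, time stands still between calls to the robot, and variables do not carry over. Pictures are saved under pics/ and viewed, at most 10 in all, crops included, and the job is handed in when it is done.

Besides the shell and the picture viewer there is one more tool, called after "Emit:" as name(argument=value, ...) on one line, values as JSON. apply_moves: Moves the arm, as the interface text tells. Its arguments: {"type":"object","properties":{"motion":{"type":"string"},"force":{"type":"number"}},"required":["motion"]}

```bash
mkdir -p pics; cat > h.py <<'E'
from cell import robot
import numpy as np, cv2
def shot(n,f=None):
    p=robot.read_camera(n)
    if f: cv2.imwrite('pics/'+f,p['img'][:,:,::-1])
    return p
def ray(p,u,v):
    f=240/np.tan(np.radians(p['fovy'])/2)
    d=np.array([(u-p['cx'])/f,(v-p['cy'])/f,1]);R=np.array(p['R']);t=np.array(p['t'])
    return -R.T@t,R.T@d
def atz(p,u,v,z):
    o,d=ray(p,u,v);return o+d*(z-o[2])/d[2]
def proj(p,X):
    f=240/np.tan(np.radians(p['fovy'])/2);c=np.array(p['R'])@np.array(X)+np.array(p['t'])
    return c[:2]/c[2]*f+[p['cx'],p['cy']]
E
python3 - <<'E'
from h import *
s=robot.observe();print({k:np.round(v,3) for k,v in s.items()})
for c in('scene','top'):
    p=shot(c,c+'1.png')
    for n in ['rail','carrier','pad_top','carrier_push','tray','tray_hinge','lever_grip','tub','chip_mid','core_mid','lump_mid','jar','marker','phone','meter','radio','mug']:
        r=robot.search_frame(n,p)
        print(c,n,[(np.round(q['centre'],3),round(q['score'],2)) for q in r[:2]])
E
```

```text
{'time': np.float64(0.0), 'qpos': array([ 1.164,  0.343,  1.525,  0.   ,  1.275, -0.146]), 'qvel': array([ 0.001,  0.001, -0.001, -0.   , -0.001, -0.001]), 'joint_efforts': array([ 1.0000e-03, -4.3125e+01, -2.4421e+01,  7.2000e-02,  5.6000e-02,
       -0.0000e+00]), 'tool_pos': array([0.135, 0.507, 0.226]), 'tool_rot': array([-3.14 , -0.   ,  2.881]), 'contact_force': array([ 0.289,  0.353, -1.201]), 'torque': array([-0.007,  0.001, -0.039]), 'grip_force': np.float64(0.0), 'opening': np.float64(0.092)}
scene rail [(array([ 0.608, -0.008,  0.044]), 0.81)]
scene carrier [(array([ 0.632, -0.047,  0.088]), 0.59), (array([ 0.616, -0.036,  0.103]), 0.35)]
scene pad_top []
scene carrier_push [(array([ 0.63 , -0.045,  0.087]), 0.58)]
scene tray [(array([ 0.656, -0.072,  0.096]), 0.97), (array([ 0.656, -0.054,  0.099]), 0.58)]
scene tray_hinge [(array([ 0.309, -0.288,  0.032]), 0.73)]
scene lever_grip [(array([ 0.65 , -0.074,  0.095]), 0.63)]
scene tub [(array([0.724, 0.072, 0.014]), 0.8)]
scene chip_mid [(array([ 0.608, -0.076,  0.107]), 0.54)]
scene core_mid [(array([ 0.62 , -0.034,  0.102]
[... 855 characters left out ...]
093]), 0.76)]
top lever_grip [(array([ 0.644, -0.063,  0.092]), 0.68)]
top tub [(array([0.737, 0.086, 0.005]), 0.76), (array([0.421, 0.405, 0.04 ]), 0.71)]
top chip_mid [(array([ 0.607, -0.084,  0.105]), 0.53)]
top core_mid [(array([ 0.612, -0.043,  0.108]), 0.65)]
top lump_mid [(array([ 0.61 , -0.064,  0.091]), 0.57)]
top jar [(array([ 0.774, -0.094,  0.06 ]), 0.83), (array([ 0.602, -0.039,  0.05 ]), 0.71)]
top marker [(array([0.399, 0.116, 0.016]), 0.64)]
top phone [(array([0.567, 0.501, 0.032]), 0.97)]
top meter [(array([ 0.487, -0.536,  0.056]), 0.9)]
top radio [(array([ 0.299, -0.298,  0.032]), 0.65)]
top mug [(array([0.422, 0.407, 0.042]), 0.6), (array([ 0.488, -0.535,  0.048]), 0.21)]
```

View pics/scene1.png

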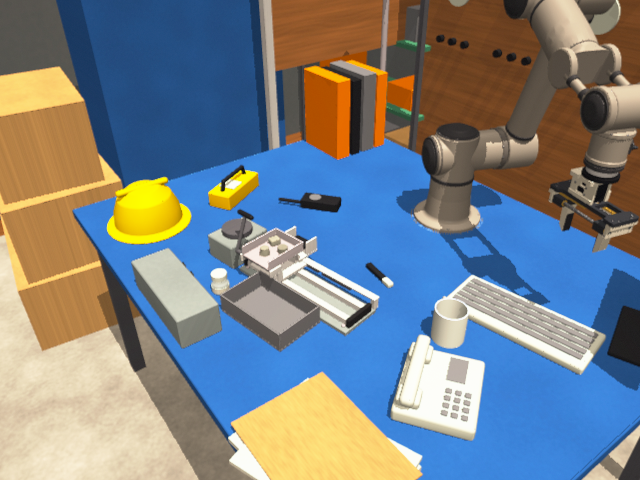

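View pics/top1.png

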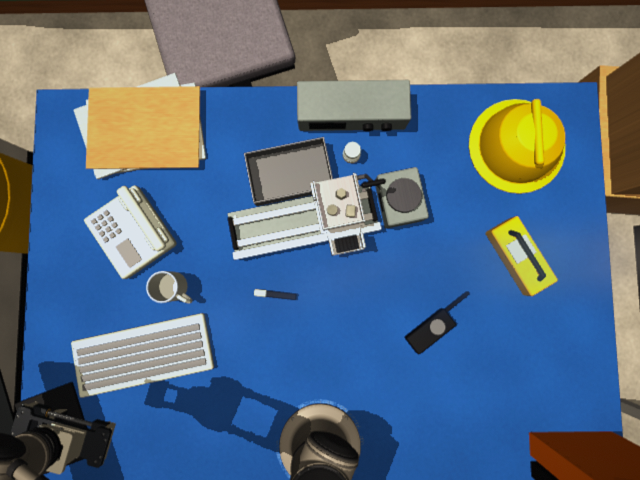

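The top view (image up = +x, left = +y) shows the rail running from the counter at (403,197) to its left end at about (232,237). The pad is at (347,243), the tray at (340,202), the T-grip near (373,183) and the tub at (288,170). The rail is turned by several degrees, so I'll zoom in.

```bash
python3 - <<'E'
from h import *
p=shot('top'); c=p['img'][130:270,220:440,::-1]
cv2.imwrite('pics/c2.png',cv2.resize(c,(792,504),interpolation=cv2.INTER_CUBIC))
q=shot('scene')
m=robot.trace('tub',p)
for r in m[:1]:
    px=r['pixels'].astype(np.uint8);print(cv2.minAreaRect(cv2.findNonZero(px)),r['score'])
m=robot.trace('pad_top',p)
for r in m[:2]:
    print(cv2.minAreaRect(cv2.findNonZero(r['pixels'].astype(np.uint8))),r['score'])
print(p['fovy'],p['cx'],p['cy'],p['R'],p['t'])
E
```

```text
((288.8872985839844, 170.83953857421875), (56.18935775756836, 83.07373046875), 78.11134338378906) 0.83
((346.1922912597656, 242.9615478515625), (14.904828071594238, 23.533935546875), 78.69007110595703) 0.82
((352.24603271484375, 198.9495086669922), (48.980133056640625, 71.78729248046875), 78.40782928466797) 0.63
54.77189341007764 318.67623750940805 231.79310622797476 [[-0.01003917 -0.99993066 -0.00615492]
 [-0.9951067   0.01059542 -0.09823642]
 [ 0.09829482  0.00513859 -0.99514407]] [0.00193321 0.56101826 1.22206272]
```

View pics/c2.png

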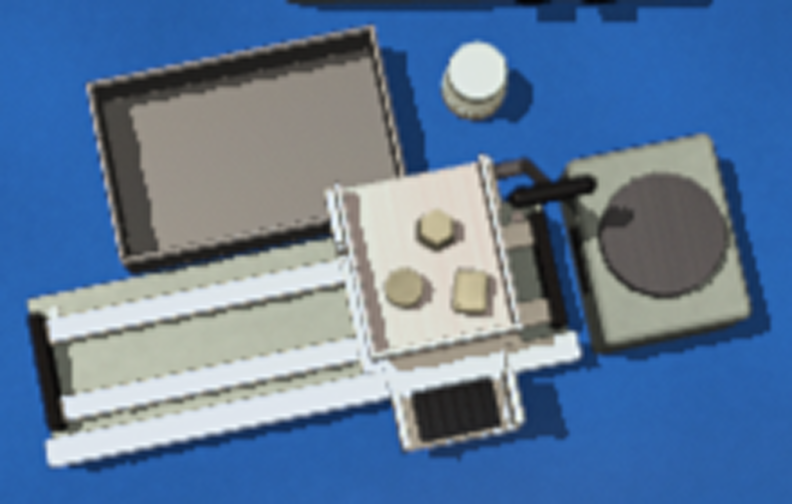

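The crop shows the pad centred at (456,410), the T-grip from (515,198) to (592,185), and the tub rim corners at (92,85), (373,30), (128,265) and (400,195). The rail is yawed about +11°.

```bash
python3 - <<'E'
from h import *
p=shot('top')
g=lambda u,v,z: atz(p,220+u/3.6,130+v/3.6,z)
pad=g(456,410,.072);grip=(g(515,198,.18)+g(592,185,.18))/2
tl,tr,bl=g(92,85,.055),g(373,30,.055),g(128,265,.055)
tub=(tr+bl)/2
print('tubdims',np.linalg.norm(tl-tr),np.linalg.norm(tl-bl))
d=tl-tr; yaw1=np.arctan2(-d[0],d[1])
d=g(48,455,.03)-g(580,348,.03); yaw2=np.arctan2(-d[0],d[1])
d=g(92,85,.055)-g(128,265,.055); yaw3=np.arctan2(d[1],d[0])
d=g(515,198,.18)-g(592,185,.18);
print('yaws',yaw1,yaw2,yaw3,'grip',np.arctan2(-d[0],d[1]))
y=np.mean([yaw1,yaw2,yaw3]);ex=np.array([np.cos(y),np.sin(y),0]);ey=np.array([-np.sin(y),np.cos(y),0])
print('pad',pad,'grip',grip,'tub',tub)
print('grip-pad in rail',(grip-pad)@ex,(grip-pad)@ey,'tub-pad',(tub-pad)@ex,(tub-pad)@ey)
E
```

```text
tubdims 0.21374897488702063 0.13876800501587552
yaws 0.18616148611704705 0.1885807637252791 0.19825586441127654 grip 0.15829422728182335
pad [ 0.52433056 -0.07637403  0.072     ] grip [ 0.66126467 -0.1374527   0.18      ] tub [0.72311528 0.07153212 0.055     ]
grip-pad in rail 0.12284877871035303 -0.08596355362307903 tub-pad 0.2232483478139188 0.1074791413756838
```

Emit:
apply_moves(motion="0 0 0 0 0 0 -0.15; 0 0 0 0 0 0 -0.15; 0 0 0 0 0 0 -0.15; 0 -1.95 -4.48 0 0 0 0; 0 -1.95 -4.48 0 0 0 0; 0 -1.95 -4.48 0 0 0 0; 0 -1.95 -4.48 0 0 0 0; 0 -1.95 -4.48 0 0 0 0; 0 -1.95 -4.48 0 0 0 0; 0 -1.95 -4.48 0 0 0 0; 0 -1.95 -4.48 0 0 0 0; 0 -1.95 -4.48 0 0 0 0; 0 -1.95 -4.48 0 0 0 0; 0 -1.95 -4.48 0 0 0 0; 0 -1.95 -4.48 0 0 0 0; 0 -1.95 -4.48 0 0 0 0; 0 -1.95 -4.48 0 0 0 0; 0 0 0 0 0 0 0", force=30)

```text
time: 4.3
tool_pos: [0.5226, -0.06, 0.2261]
tool_rot: [-3.141, 0.0, -2.956]
contact_force: [1.1, 0.7, -0.0]
opening: 0.0005
grip_force: 0.0
```

```bash
cat >> h.py <<'E'
from scipy.spatial.transform import Rotation as Ro
def wrist(f=None):
    s=robot.observe();p=shot('wrist',f)
    T=np.eye(4);T[:3,:3]=Ro.from_euler('xyz',s['tool_rot']).as_matrix();T[:3,3]=s['tool_pos']
    M=np.linalg.inv(T@np.array(p['hand_eye']));p=dict(p);p['R']=M[:3,:3];p['t']=M[:3,3];return p
E
python3 - <<'E'
from h import *
p=wrist('w1.png');print(p['hand_eye'])
m=robot.trace('pad_top',p)
for r in m[:2]:
    b=cv2.minAreaRect(cv2.findNonZero(r['pixels'].astype(np.uint8)));print(b,r['score'],atz(p,*b[0],.072))
for n in('pad_top','carrier_push'):print(n,[(q['centre'],q['score']) for q in robot.search_frame(n,p)[:2]])
E
```

```text
[[-2.14639652e-04 -9.64183453e-01 -2.65236163e-01  7.15603889e-02]
 [ 9.99999954e-01 -2.63208584e-04  1.47573087e-04 -2.47587256e-04]
 [-2.12099964e-04 -2.65236120e-01  9.64183466e-01 -1.58357953e-01]
 [ 0.00000000e+00  0.00000000e+00  0.00000000e+00  1.00000000e+00]]
((300.0, 226.5), (41.0, 66.0), 90.0) 0.82 [ 0.52562721 -0.07665943  0.072     ]
pad_top [([0.5272, -0.0757, 0.0707], 0.89)]
carrier_push [([0.541, -0.0737, 0.0621], 0.83)]
```

View pics/w1.png

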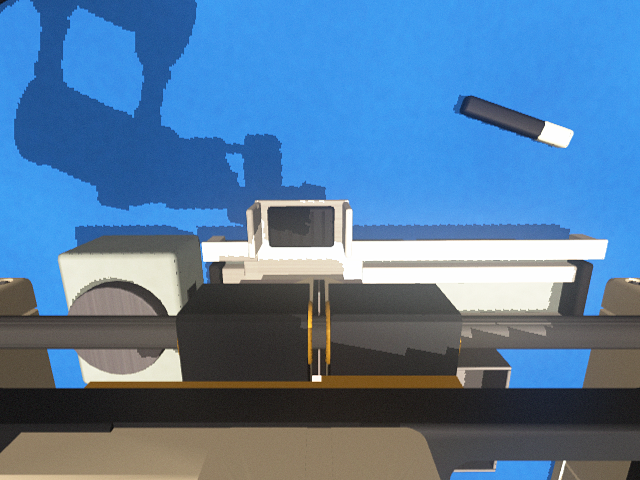

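The wrist view shows the pad at (300,226) with its cheeks, giving (0.526,-0.0765). The rail lies parallel to the image rows, so the yaw is right. I'll check the closed finger shape from the scene camera.

```bash
python3 - <<'E'
from h import *
p=shot('scene'); s=robot.observe()
u=proj(p,s['tool_pos']);print(u, robot.read_camera('wrist')['fovy'])
x,y=int(u[0]),int(u[1]);c=p['img'][max(0,y-100):y+90,x-120:x+120,::-1]
cv2.imwrite('pics/s2.png',cv2.resize(c,None,fx=3,fy=3,interpolation=cv2.INTER_CUBIC))
E
```

```text
[304.08292912 194.17382642] 67.77155078435717
```

View pics/s2.png

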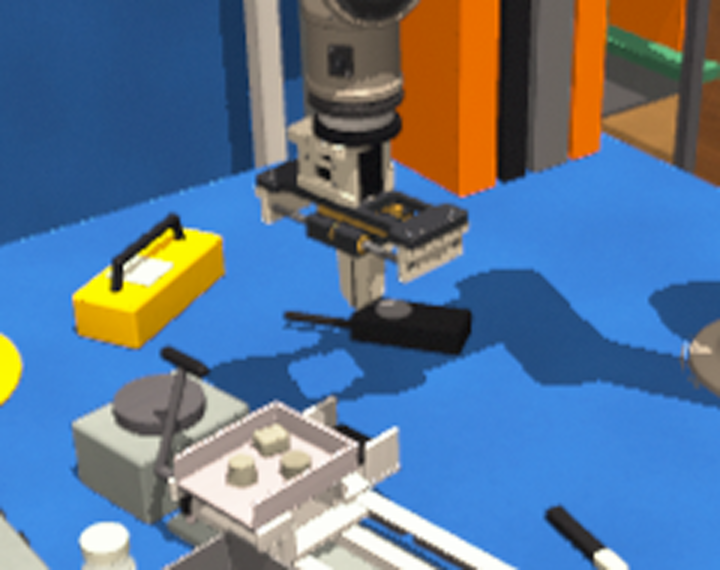

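The fingers are slim and the body is clear of everything. Descending onto the pad.

Emit:
apply_moves(motion="0 0 -0.5 2.8 0 0 0; 0 0 0 2.8 0 0 0; 0 0 0 2.8 0 0 0; 0 0 0 2.8 0 0 0; 0 0 0 2.0 0 0 0; 0 0 0 1 0 0 0; 0 0 0 0.8 0 0 0; 0 0 0 0.5 0 0 0; 0 0 0 0.4 0 0 0; 0 0 0 0.3 0 0 0; 0 0 0 0 0 0 0")

```text
time: 5.98
tool_pos: [0.5227, -0.0623, 0.0653]
tool_rot: [-3.141, 0.001, -2.952]
contact_force: [-2.2, 1.5, 6.5]
opening: 0.0005
grip_force: 3.1
```

Emit:
apply_moves(motion="0 0 0 0.3 0 0 0; 0 0 0 0.3 0 0 0; 0 0 0 0.1 0 0 0; 0 0 0 0 0 0 0")

```text
time: 6.48
tool_pos: [0.5227, -0.0631, 0.0612]
tool_rot: [-3.139, 0.002, -2.952]
contact_force: [-10.0, -1.6, 30.7]
opening: 0.0003
grip_force: 15.1
```

Emit:
apply_moves(motion="0 0 0 -0.1 0 0 0; 0 0 0.4 0 0 0 0; 0 0 0.4 0 0 0 0; 0 0 0.4 0 0 0 0; 0 0 0.4 0 0 0 0; 0 0 0.4 0 0 0 0; 0 0 0.4 0 0 0 0; 0 0 0.4 0 0 0 0; 0 0 0.4 0 0 0 0; 0 0 0.4 0 0 0 0; 0 0 0.4 0 0 0 0; 0 0 0 0 0 0 0")

```text
time: 7.98
tool_pos: [0.5151, -0.0234, 0.0614]
tool_rot: [-3.14, 0.002, -2.952]
contact_force: [-9.2, -1.6, 24.4]
opening: 0.0004
grip_force: 12.3
```

Emit:
apply_moves(motion="0 0 0 -0.4 0 0 0; 0 0 0 -0.7 0 0 0; 0 0 0 -0.6 0 0 0; 0 0 0 0 0 0 0")

```text
time: 8.48
tool_pos: [0.5152, -0.0231, 0.0761]
tool_rot: [-3.141, 0.001, -2.952]
contact_force: [0.2, 0.5, -0.2]
opening: 0.0002
grip_force: 0.0
```

```bash
python3 - <<'E'
from h import *
p=wrist();s=robot.observe();print(s['tool_pos'],s['contact_force'])
t=shot('top')
for q in(p,t):
  for r in robot.trace('pad_top',q)[:1]:
    b=cv2.minAreaRect(cv2.findNonZero(r['pixels'].astype(np.uint8)));print(b,r['score'],atz(q,*b[0],.066))
  print([(r['centre'],r['score']) for r in robot.search_frame('pad_top',q)[:1]])
  print('tray',[(r['centre'],r['score']) for r in robot.search_frame('tray',q)[:1]])
c=t['img'][130:270,220:440,::-1]
cv2.imwrite('pics/c3.png',cv2.resize(c,(792,504),interpolation=cv2.INTER_CUBIC))
E
```

```text
[ 0.51498216 -0.02300131  0.07573649] [0.94462584 0.74544506 0.71650423]
((290.0, 268.5), (117.99998474121094, 28.999996185302734), 0.0) 0.72 [ 0.50654197 -0.03948359  0.066     ]
[([0.5076, -0.0388, 0.0678], 0.71)]
tray []
((266.0311584472656, 292.501953125), (26.198881149291992, 8.23393440246582), 3.5763344764709473) 0.69 [0.40112272 0.13347246 0.066     ]
[]
tray [([0.652, -0.0284, 0.086], 0.62)]
```

View pics/c3.png

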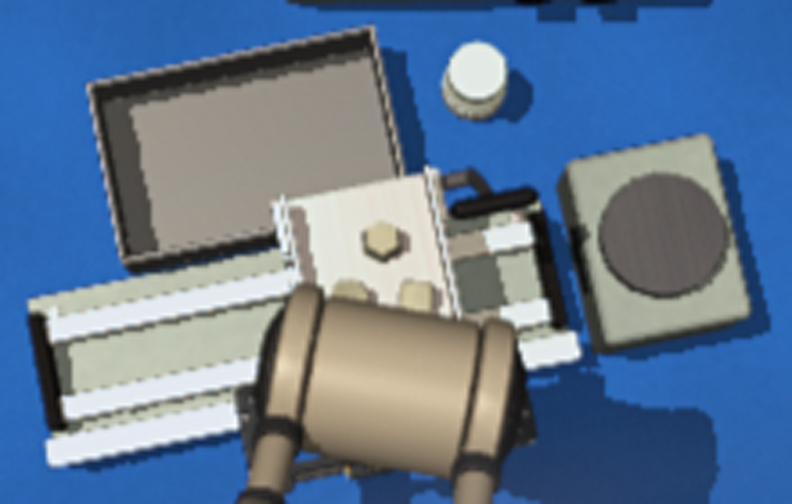

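The tray moved about 40 mm along and the pad is free. Pushing on the cheek only.

Emit:
apply_moves(motion="0 0 0.35 0 0 0 0; 0 0 0.35 0 0 0 0; 0 0 0.35 0 0 0 0; 0 0 0.35 0 0 0 0; 0 0 0.35 0 0 0 0; 0 0 0.35 0 0 0 0; 0 0 0.35 0 0 0 0; 0 0 0.35 0 0 0 0; 0 0 0.35 0 0 0 0; 0 0 0.35 0 0 0 0; 0 0 0.35 0 0 0 0; 0 0 0.35 0 0 0 0")

```text
time: 10.38
tool_pos: [0.5068, 0.0185, 0.0757]
tool_rot: [3.141, -0.0, -2.952]
contact_force: [-0.1, -4.7, -1.7]
opening: 0.0003
grip_force: 2.2
```

Emit:
apply_moves(motion="0 0 0.2 0 0 0 0; 0 0 0.2 0 0 0 0; 0 0 0.2 0 0 0 0; 0 0 0.2 0 0 0 0; 0 0 0.2 0 0 0 0")

```text
time: 11.0
tool_pos: [0.5049, 0.0282, 0.0757]
tool_rot: [3.141, -0.0, -2.952]
contact_force: [-0.4, -4.1, -1.7]
opening: 0.0002
grip_force: 2.1
```

Emit:
apply_moves(motion="0 0 0.2 0 0 0 0; 0 0 0.2 0 0 0 0; 0 0 0.2 0 0 0 0; 0 0 0.2 0 0 0 0")

```text
time: 11.5
tool_pos: [0.5034, 0.0361, 0.0757]
tool_rot: [3.141, -0.0, -2.952]
contact_force: [-1.5, -4.4, -1.6]
opening: 0.0001
grip_force: 2.1
```

Emit:
apply_moves(motion="0 0 0.2 0 0 0 0; 0 0 0.2 0 0 0 0; 0 0 0.2 0 0 0 0; 0 0 0.2 0 0 0 0")

```text
time: 12.0
tool_pos: [0.5019, 0.0439, 0.0757]
tool_rot: [3.141, -0.0, -2.952]
contact_force: [-1.9, -5.2, -1.6]
opening: -0.0001
grip_force: 1.9
```

Emit:
apply_moves(motion="0 0 0.2 0 0 0 0; 0 0 0.2 0 0 0 0; 0 0 0.2 0 0 0 0")

```text
time: 12.38
tool_pos: [0.5015, 0.0501, 0.076]
tool_rot: [3.142, 0.001, -2.952]
contact_force: [1.1, -1.6, -0.3]
opening: 0.0005
grip_force: 0.7
```

Emit:
apply_moves(motion="0 0 0.15 0 0 0 0; 0 0 0 0 0 0 0")

```text
time: 12.62
tool_pos: [0.5007, 0.0514, 0.0758]
tool_rot: [3.141, 0.0, -2.952]
contact_force: [1.0, -0.0, 0.6]
opening: 0.0003
grip_force: 0.1
```

Emit:
apply_moves(motion="0 0 0.15 0 0 0 0; 0 0 0 0 0 0 0")

```text
time: 12.88
tool_pos: [0.5004, 0.0527, 0.0757]
tool_rot: [3.141, 0.0, -2.952]
contact_force: [-0.7, 0.1, -0.6]
opening: 0.0008
grip_force: 0.2
```

Emit:
apply_moves(motion="0 0 0.15 0 0 0 0; 0 0 0.1 0 0 0 0; 0 0 0 0 0 0 0")

```text
time: 13.25
tool_pos: [0.5001, 0.0543, 0.0758]
tool_rot: [-3.14, 0.0, -2.952]
contact_force: [-0.1, -5.7, -0.2]
opening: 0.0004
grip_force: 2.7
```

Emit:
apply_moves(motion="0 0 0.1 0 0 0 0; 0 0 0 0 0 0 0")

```text
time: 13.5
tool_pos: [0.5001, 0.0545, 0.0758]
tool_rot: [-3.139, 0.0, -2.952]
contact_force: [1.7, -9.4, -0.5]
opening: 0.0006
grip_force: 4.7
```

The carrier stopped dead at a travel of about 0.115. To check that the pin is home, I'll feel the pad height lightly: contact at 0.072 means it is up.

Emit:
apply_moves(motion="0 0 -0.4 0 0 0 0; 0 0 -0.4 0 0 0 0; 0 0 0 0.3 0 0 0; 0 0 0 0.3 0 0 0; 0 0 0 0 0 0 0")

```text
time: 14.12
tool_pos: [0.5012, 0.0482, 0.0697]
tool_rot: [-3.142, 0.0, -2.952]
contact_force: [-0.6, -0.8, 3.7]
opening: 0.0002
grip_force: 1.9
```

The contact at z=0.0697 with about 4 N shows the pad is fully up, so the pin is home. Moving to the near side of the lever grip.

Emit:
apply_moves(motion="0 0 0 -4.7 0 0 0; 0 0 0 -4.7 0 0 0; 0 0 0 -4.6 0 0 0; 22 -2.9 -3.3 0 0 0 0; 22 -2.9 -3.3 0 0 0 0; 22 -2.9 -3.2 0 0 0 0; 22 0 0 0 0 0 0")

```text
time: 15.0
tool_pos: [0.6064, -0.0333, 0.2084]
tool_rot: [3.141, -0.001, -2.954]
contact_force: [-0.3, 0.9, -0.2]
opening: 0.0203
grip_force: 0.0
```

```bash
python3 - <<'E'
from h import *
s=robot.observe();print(s['tool_pos'],s['opening'])
p=shot('scene');w=wrist()
for q in(p,w):
  for n in('lever_grip','tray','pad_top'):
    print(n,[(r['centre'],round(r['score'],2)) for r in robot.search_frame(n,q)[:2]])
G=[0.6416,-0.0254,.18]
print(proj(p,G),proj(w,G),proj(p,s['tool_pos']))
c=p['img'][150:330,190:400,::-1]
c=cv2.resize(c,(700,600),interpolation=cv2.INTER_CUBIC);u=(proj(p,G)-[190,150])*10/3;cv2.circle(c,(int(u[0]),int(u[1])),3,(0,0,255),-1)
cv2.imwrite('pics/s3.png',c)
E
```

```text
[ 0.60635506 -0.03332021  0.20835434] 0.020267542325648293
lever_grip [([0.6318, 0.0335, 0.0944], 0.78)]
tray []
pad_top [([0.5015, 0.0312, 0.0749], 0.59)]
lever_grip [([0.5803, 0.0626, 0.0928], 0.68)]
tray [([0.5787, 0.0565, 0.0909], 0.61)]
pad_top [([0.5078, 0.035, 0.0701], 0.71), ([0.5867, 0.0662, 0.1114], 0.65)]
[272.99093293 228.62988128] [318.59495211 336.67246462] [282.24688046 213.66240572]
```

View pics/s3.png

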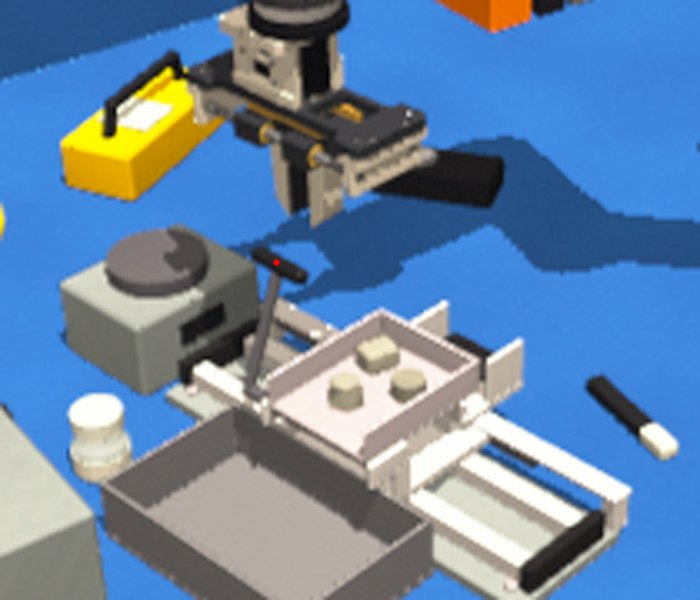

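The red dot (the predicted grip) sits on the T-grip at (275,262), and the samples are on the tray beside the tub. Lowering and pushing away.

Emit:
apply_moves(motion="22 0 0 2.3 0 0 0; 22 0 0 2.3 0 0 0; 22 -0.8 0 0 0 0 0; 22 -0.8 0 0 0 0 0; 22 -0.6 0 0 0 0 0; 22 -0.6 0 0 0 0 0; 22 -0.8 0 0 0 0 0; 22 -0.8 0 0 0 0 0; 22 -0.8 0 0 0 0 0")

```text
time: 16.52
tool_pos: [0.6568, -0.0218, 0.1637]
tool_rot: [3.141, 0.0, -2.952]
contact_force: [-2.2, -0.7, 2.4]
opening: 0.0201
grip_force: 1.3
```

Emit:
apply_moves(motion="22 -0.8 0 0 0 0 0; 22 -0.8 0 0 0 0 0; 22 -0.8 0 0 0 0 0; 22 -0.8 0 0 0 0 0; 22 -0.8 0 0 0 0 0; 22 -0.8 0 0 0 0 0")

```text
time: 17.27
tool_pos: [0.7038, -0.0128, 0.1635]
tool_rot: [3.141, -0.0, -2.952]
contact_force: [-1.7, -0.5, -1.8]
opening: 0.0202
grip_force: 0.9
```

Emit:
apply_moves(motion="22 -0.5 0 0 0 0 0; 22 -0.5 0 0 0 0 0; 22 -0.4 0 0 0 0 0; 22 0 0 0 0 0 0")

```text
time: 17.77
tool_pos: [0.7168, -0.0103, 0.1637]
tool_rot: [3.141, -0.001, -2.952]
contact_force: [-3.8, -0.6, -0.3]
opening: 0.0205
grip_force: 1.9
```

Emit:
apply_moves(motion="22 -0.2 0 0 0 0 0; 22 0 0 0 0 0 0; 22 0 0 0 0 0 0; 22 0 0 0 0 0 0; 22 0 0 0 0 0 0; 22 0 0 0 0 0 0")

```text
time: 18.52
tool_pos: [0.717, -0.0103, 0.1636]
tool_rot: [3.141, -0.005, -2.953]
contact_force: [-10.3, -1.9, 2.3]
opening: 0.0206
grip_force: 5.4
```

```bash
python3 - <<'E'
from h import *
p=shot('scene');c=p['img'][150:330,190:400,::-1]
cv2.imwrite('pics/s4.png',cv2.resize(c,(700,600),interpolation=cv2.INTER_CUBIC))
E
```

```text
(no output)
```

View pics/s4.png

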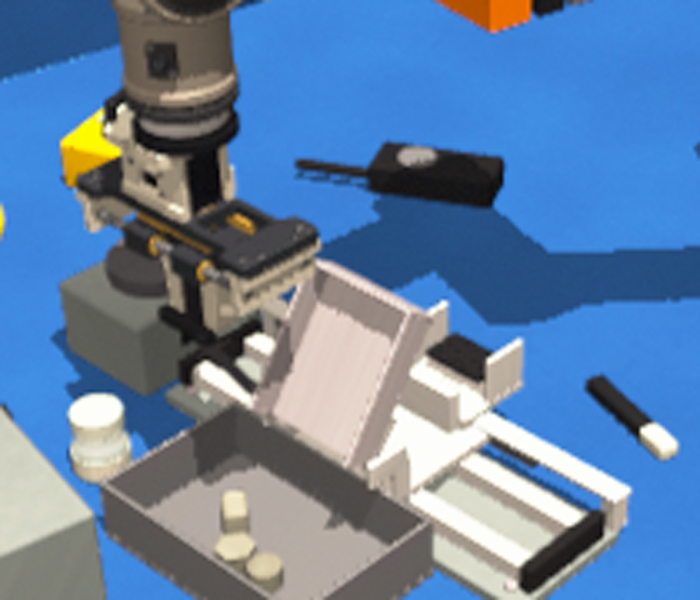

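All three samples are in the tub, around (250,545), and the tray is against its stop. Easing the lever back.

Emit:
apply_moves(motion="22 0.8 0 0 0 0 0; 22 0.8 0 0 0 0 0; 22 0.8 0 0 0 0 0; 22 0.8 0 0 0 0 0; 22 0.8 0 0 0 0 0; 22 0.8 0 0 0 0 0; 22 0.8 0 0 0 0 0; 22 0.8 0 0 0 0 0; 22 0.8 0 0 0 0 0; 22 0.8 0 0 0 0 0; 22 0.8 0 0 0 0 0; 22 0.8 0 0 0 0 0; 22 0.8 0 0 0 0 0; 22 1 0 0 0 0 0; 22 1 0 0 0 0 0; 22 1 0 0 0 0 0; 22 0 0 -3 0 0 0; 22 0 0 -4 0 0 0; 22 3 0 -4 0 0 0; 22 0 0 0 0 0 0")

```text
time: 21.08
tool_pos: [0.558, -0.0413, 0.2775]
tool_rot: [-3.139, 0.006, -2.953]
contact_force: [0.3, 0.6, -0.5]
opening: 0.0199
grip_force: 0.0
```

```bash
python3 - <<'E'
from h import *
s=robot.observe();print(s['time'],s['tool_pos'],s['contact_force'])
p=shot('scene');c=p['img'][150:330,190:400,::-1]
cv2.imwrite('pics/s5.png',cv2.resize(c,(700,600),interpolation=cv2.INTER_CUBIC))
E
```

```text
21.075 [ 0.55799621 -0.04126451  0.2775037 ] [ 0.27537913  0.64673383 -0.47282139]
```

View pics/s5.png

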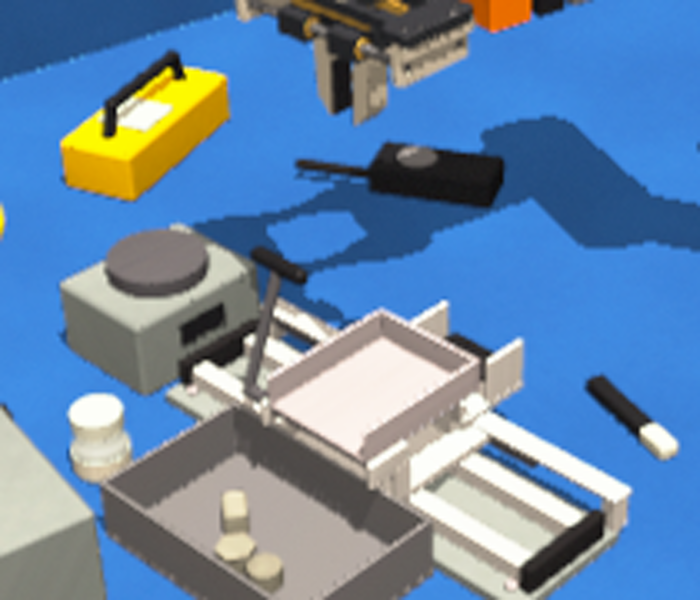

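The tray is level and empty, the samples lie in the tub, and the arm is clear of everything.

```bash
python3 -c "
from cell import robot
print(robot.hand_in())"
```

```text
the job is handed in; nothing more can be done
None
```

The job is handed in: the carrier is locked in its notch about 115 mm along the rail, all three samples are in the tub, the tray is back level, and the robot touched none of the other things on the desk.

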